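# Change the load on a bench shaker

## Task

Change the load on the shaker: flip its toggle switch to off, put the steel hold-down weight aside on the blue felt pad, and set the finished green-lidded tin flat in the middle of the wooden tray. Then stack all the plain aluminium tins that lie on the bench, flat and in any order, straight and centred on the shaker's round plate, stand the weight centred on top of the stack, and only then flip the switch back on. Leave the cup, the bottle and the brush where they are.

Things in the scene. Friction and masses are not known exactly. Their poses are not given: they have to be found in the camera images.
- shaker: fixed grey bench shaker, 160 mm (its x) by 280 mm (its y) by 50 mm high; origin under the centre of its underside, on the bench. The round steel plate is at y = +60 mm, the toggle switch at y = -90 mm of its frame
- plate (a point): centre of the top face of the shaker's round steel plate (80 mm diameter, fixed, 60 mm above the bench), where the stack stands; its axes are the shaker's
- pivot (a point): the toggle's pivot, 52 mm above the bench, 2 mm above the shaker's top; its axes are the shaker's
- toggle (a joint): toggle lever angle, rad: 0 = off, leaning 0.5 rad towards the shaker's -x (white dot); 1.0 = on, leaning 0.5 rad towards its +x (green dot); upright at 0.5. It swings about the shaker's y axis and snaps over: pushed past upright it jumps on to the far stop by itself; short of that it jumps back. About 3 N at the tip start it. The switch does not make the plate move
- toggle_tip (a point): centre of the red ball (20 mm diameter) at the end of the toggle lever, 70 mm from the pivot; the stem is 12 mm thick
- done_tin: closed round aluminium tin, 60 mm diameter at mid-height, bevelled to 53 mm at its flat top and bottom, 24 mm high, about 0.12 kg, with a green lid: the finished one; it stands on the plate at the start, under the weight; origin at its centre, 12 mm above its underside, z towards the lid; either face may be up in the end. Grip it across its diameter
- tin0: closed round aluminium tin, 60 mm diameter at mid-height, bevelled to 53 mm at its flat top and bottom, 24 mm high, about 0.12 kg, with a plain aluminium lid bearing a pale paper disc; two to four of these four lie flat on the bench (absent ones are None); origin at its centre, 12 mm above its underside, z towards the lid; either face may be up in the end. Grip it across its diameter
- tin1: closed round aluminium tin, 60 mm diameter at mid-height, bevelled to 53 mm at its flat top and bottom, 24 mm high, about 0.12 kg, with a plain aluminium lid bearing a pale paper disc; two to four of these four lie flat on the bench (absent ones are None); origin at its centre, 12 mm above its underside, z towards the lid; either face may be up in the end. Grip it across its diameter
- tin2: closed round aluminium tin, 60 mm diameter at mid-height, bevelled to 53 mm at its flat top and bottom, 24 mm high, about 0.12 kg, with a plain aluminium lid bearing a pale paper disc; two to four of these four lie flat on the bench (absent ones are None); origin at its centre, 12 mm above its underside, z towards the lid; either face may be up in the end. Grip it across its diameter
- tin3: closed round aluminium tin, 60 mm diameter at mid-height, bevelled to 53 mm at its flat top and bottom, 24 mm high, about 0.12 kg, with a plain aluminium lid bearing a pale paper disc; two to four of these four lie flat on the bench (absent ones are None); origin at its centre, 12 mm above its underside, z towards the lid; either face may be up in the end. Grip it across its diameter
- weight: steel hold-down weight, 0.42 kg: disc of 60 mm diameter, 20 mm high, with a black upright knob in the middle, 26 mm diameter, from 20 to 54 mm above the underside; origin at the centre of its underside, z up. Lift it by the knob
- tray: shallow fixed wooden tray for finished tins, 160 x 160 mm, rim 16 mm high and 4 mm thick, inner floor 4 mm above the bench; origin under its centre
- pad: fixed blue felt pad, 110 x 110 mm, 4 mm thick; origin under its centre
- graver_cup: white cup of gravers, 72 mm diameter, 125 mm high; a bystander, origin at its underside
- oil_bottle: small amber bottle, 52 mm diameter, 110 mm high; a bystander, origin at its underside
- bench_brush: bench brush 170 mm long lying on the bench; a bystander, origin near its middle

How it is judged:
On the way, in this order (a step that is already met when the one before it is completed fails the run):
1. the toggle is snapped to off (value of joint toggle below 0.12 rad), for 0.2 s.
2. with the switch off, the weight stands on the blue felt pad (value of joint toggle below 0.12 rad and horizontal distance between weight and pad below 0.045 m and height (world z) of weight below 0.01 m and angle between weight's own z axis and vertical below 0.1 rad), for 0.2 s.
3. with the switch off, the green-lidded tin lies flat in the tray (value of joint toggle below 0.12 rad and x of done_tin in the frame of tray between -0.05 and 0.05 m and y of done_tin in the frame of tray between -0.05 and 0.05 m and height (world z) of done_tin below 0.022 m and angle between the z axis of done_tin and the z axis of tray, either way round below 0.1 rad), for 0.2 s.
4. with the switch off, all plain tins are stacked on the plate with the weight on top, and released (value of joint toggle below 0.12 rad and horizontal distance between each of tin0, tin1, tin2, tin3, weight and plate below 0.012 m and angle between the z axis of each of tin0, tin1, tin2, tin3 and the z axis of shaker, either way round below 0.1 rad and z of each of tin0, tin1, tin2, tin3 in the frame of weight below -0.005 m and angle between weight's own z axis and vertical below 0.1 rad and contact force between the fingers and tin0 below 0.3 N and contact force between the fingers and tin1 below 0.3 N and contact force between the fingers and tin2 below 0.3 N and contact force between the fingers and tin3 below 0.3 N and contact force between the fingers and weight below 0.3 N and contact force between the fingers and done_tin below 0.3 N), for 0.3 s.
5. the toggle is snapped back to on (value of joint toggle above 0.88 rad), for 0.2 s.
At the end, for the whole second after the job is handed in: Toggle on (over 0.88 rad); green tin flat in the tray, within 50 mm of its centre in x and y; every plain tin present flat in one stack, each within 12 mm of the plate's centre; the weight upright on top, within 12 mm; all released and at rest (value of joint toggle above 0.88 rad and x of done_tin in the frame of tray between -0.05 and 0.05 m and y of done_tin in the frame of tray between -0.05 and 0.05 m and height (world z) of done_tin below 0.022 m and angle between the z axis of done_tin and the z axis of tray, either way round below 0.1 rad and horizontal distance between each of tin0, tin1, tin2, tin3, weight and plate below 0.012 m and angle between the z axis of each of tin0, tin1, tin2, tin3 and the z axis of shaker, either way round below 0.1 rad and z of each of tin0, tin1, tin2, tin3 in the frame of weight below -0.005 m and angle between weight's own z axis and vertical below 0.1 rad and linear speed of each of tin0, tin1, tin2, tin3, weight, done_tin below 0.02 m/s and contact force between the fingers and tin0 below 0.3 N and contact force between the fingers and tin1 below 0.3 N and contact force between the fingers and tin2 below 0.3 N and contact force between the fingers and tin3 below 0.3 N and contact force between the fingers and weight below 0.3 N and contact force between the fingers and done_tin below 0.3 N); the robot touches nothing.
It fails at once if the graver cup is shoved more than 40 mm or knocked over (distance of graver_cup from where it was at the start of the episode above 0.04 m or angle between graver_cup's own z axis and vertical above 0.6 rad).
It fails at once if the oil bottle is shoved more than 40 mm or knocked over (distance of oil_bottle from where it was at the start of the episode above 0.04 m or angle between oil_bottle's own z axis and vertical above 0.6 rad).
It fails at once if the bench brush is shoved more than 40 mm or knocked over (distance of bench_brush from where it was at the start of the episode above 0.04 m).
Of tin0, tin1, tin2, tin3 only 2 to 4 are there at a start; the rules pass over those that are not, and their reading is None.
At some moment in a run one of tin0, tin1, tin2, tin3 may be knocked a few centimetres aside while the robot is not near it.
Once in a run the grip may slacken for a moment while it holds something.
It also fails if it takes over 210 s, if anything falls off the work surface, if the arm or the gripper's body presses on something with over 40 N, if the wrist force passes 120 N, or if a joint passes its speed limit or range.

## Robot

A 6-joint arm with a two-finger parallel gripper is mounted at the origin on the work surface. World frame = base frame: x ahead of the robot, y to its left, z up, the work surface at z = 0. Lengths are in m, angles in rad, forces in N, time in s.
With the tool pointing down it reaches from about 0.425 to 0.95 m from the base axis. Payload 14.7 kg.
Tool frame: the origin (TCP) lies midway between the tips of the shut fingers; the grasp point (between the pads) lies 19 mm behind it (manip.grip_point_offset is the distance from the TCP to the grasp point, in m); z points along the fingers, y is the line along which they close (so a half turn about z gives the same grasp; the last joint's range is limited). The gripper opens to 85 mm and grips with 20 to 120 N. Pads are 22 mm wide; open, the fingers measure 114 mm over their backs; the gripper's body (76 mm by 85 mm) begins 54 mm behind the grasp point. The pads swing forward as they close: fully open they stand 13 mm farther back than shut.
Start: joints at [-1.186, 0.48, 1.596, -0, 1.065, -0.047], TCP at [0.272, -0.59, 0.231] pointing down, gripper open.
Joint ranges: [-2.75, 2.75], [-0.82, 2.05], [0.23, 2.67], [-1.56, 4.7], [0.09, 2.69], [-2.92, 2.92]. Speed limits (rad/s): [1.89, 1.89, 2.39, 3.01, 3.01, 3.01].

## Interface

Orientations are given as a unit quaternion [w, x, y, z].
In Python, from cell import manip gives the robot as it stands. The module is installed in compiled form; this text tells all that it offers. Calls block until the motion is done:
- manip.move_pose(position, orientation): joint-space move of the TCP to a pose.
- manip.move_l(position, rot=None, vel=0.15): straight line of the TCP; rot=None keeps the orientation; vel is the mean speed in m/s.
- manip.move_joints(angles): joint-space move.
- manip.gripper_to(opening, effort=None): finger opening in m; effort is the grip in N (None keeps the last); returns when the fingers have stopped.
- manip.wait(seconds).
- manip.inverse_kinematics(position, orientation): joint angles nearest the present ones, or None.
- manip.read_camera(name): name is "side" or "top" or "wrist"; returns the picture (384x512x3 uint8, red, green, blue); there is no depth.
- manip.calibration(name): a dict with "vfov" (degrees; the focal length in pixels is half the picture's height over the tangent of half this angle, whatever the lens; pixels are square), "cx", "cy" (the principal point, pixels), "cam_to_world" (4x4, takes a point from camera to world coordinates); the wrist camera has in their place "T_tool_cam" (4x4, takes a point from camera to tool coordinates, whose origin is the TCP and whose axes are the flange's). Camera axes: x right, y down, z forward; pixel columns grow to the right and rows downward; lengths in m; the calibration is good to about 2 mm. The wrist camera is an equidistant fisheye: a pixel r from the principal point sees the ray r / f radians off the axis. A picture is of the moment at which its call begins: read the wrist's pose just before it. calibration takes no time and is no camera call.
A pose or a line that the arm cannot do raises manip.Unreachable and nothing moves.
- manip.finish_job(): hands the job in; it is judged then, once.
Readings, each from a call of its own:
- manip.get_clock(): time.
- manip.get_joint_pos(): joint angles.
- manip.get_joint_velocities(): joint speeds.
- manip.get_tau(): joint torques, N m.
- manip.get_tcp_pos(): TCP position.
- manip.get_tcp_rot(): TCP orientation.
- manip.get_contact_force(): force on the tool from outside, world axes, zero at the start.
- manip.get_moment(): the same for the moment, N m.
- manip.get_grip_width(): finger opening in m.
- manip.get_finger_force(): force on a finger pad.
Only numpy, scipy, OpenCV 4.12 (cv2) and the standard library are available. Lean on these libraries where they do the work, as an engineer would, in place of code of your own. Each camera call takes 0.05 s, during which the arm holds its last target. There are 200 camera calls.

## Working session

There is one attempt and no reset: what is moved stays moved. The work goes in short steps, each a Python script; the robot and the scene stay as the last script left them, time stands still between calls to the robot, and variables do not carry over. Pictures are saved under pics/ and viewed, at most 14 in all, crops included, and the job is handed in when it is done.

```bash
mkdir -p pics; ls
python3 - <<'E'
from cell import manip
import cv2,numpy as np
for n in ("top","side"):
    im=manip.read_camera(n); cv2.imwrite(f"pics/{n}0.png",im[:,:,::-1])
    c=manip.calibration(n); print(n,c)
print(manip.calibration("wrist"),manip.get_tcp_rot(),manip.grip_point_offset,manip.get_clock())
E
```

```text
pics
top {'vfov': 55.82234053331091, 'cx': 249.55922489537488, 'cy': 191.028613729033, 'cam_to_world': array([[-0.02775053, -0.98714028,  0.15742929,  0.41314619],
       [-0.99927662,  0.03149173,  0.02131936, -0.0646053 ],
       [-0.02600292, -0.15672379, -0.98730011,  1.00393709],
       [ 0.        ,  0.        ,  0.        ,  1.        ]])}
side {'vfov': 42.653196564475834, 'cx': 250.21078182286544, 'cy': 194.79465286362614, 'cam_to_world': array([[-0.85022808, -0.29997405,  0.43258269, -0.0710032 ],
       [-0.526124  ,  0.45693416, -0.71722013,  0.97307632],
       [ 0.01748562, -0.83739283, -0.5463218 ,  0.89965459],
       [ 0.        ,  0.        ,  0.        ,  1.        ]])}
{'vfov': 65.70646984690485, 'cx': 254.55143257519785, 'cy': 187.7698311425385, 'T_tool_cam': array([[ 1.09845698e-03, -9.45654535e-01, -3.25171177e-01,
         8.38975300e-02],
       [ 9.99999039e-01,  7.63915043e-04,  1.15648689e-03,
        -4.38016640e-04],
       [-8.45233923e-04, -3.25172135e-01,  9.45654466e-01,
        -1.43003732e-01],
       [ 0.00000000e+00,  0.00000000e+00,  0.00000000e+00,
         1.00000000e+00]])} [-5.81346468e-04  9.76789178e-01  2.14202142e-01 -8.25240433e-05] 0.0187 0.1
```

View pics/top0.png

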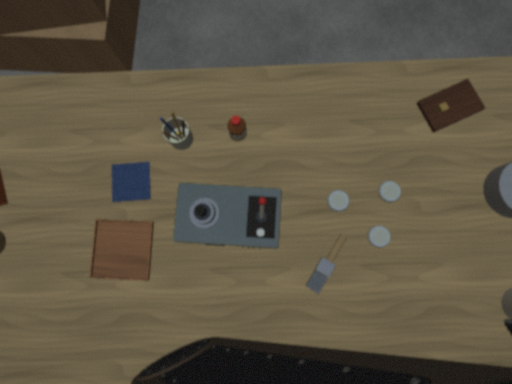

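View pics/side0.png

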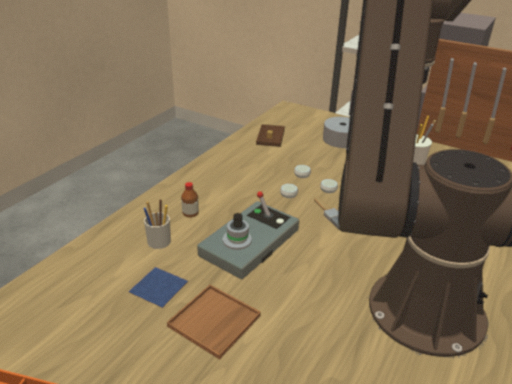

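The top view shows the shaker centred near (228,215), with the plate and weight at (203,212). The red ball at (263,202) leans to +x (on), and the white dot is at (260,232). Plain tins are at (339,200), (390,191) and (379,237), the pad at (131,182) and the tray at (123,249). The side view shows the same three tins.

```bash
cat > h.py <<'E'
from cell import manip
import cv2,numpy as np
from scipy.spatial.transform import Rotation as R
def ray(name,u,v,T=None):
    c=manip.calibration(name); f=192/np.tan(np.radians(c["vfov"])/2)
    x=np.array([u-c["cx"],v-c["cy"]])
    if name=="wrist":
        r=np.hypot(*x); a=r/f; d=np.r_[x/max(r,1e-9)*np.sin(a),np.cos(a)]
    else: T=c["cam_to_world"]; d=np.r_[x/f,1]
    return T[:3,3],T[:3,:3]@d
def wristT():
    q=manip.get_tcp_rot(); T=np.eye(4)
    T[:3,:3]=R.from_quat(np.r_[q[1:],q[0]]).as_matrix(); T[:3,3]=manip.get_tcp_pos()
    return T@manip.calibration("wrist")["T_tool_cam"]
def onz(name,u,v,z,T=None):
    o,d=ray(name,u,v,T); return o+d*(z-o[2])/d[2]
def proj(name,p,T=None):
    c=manip.calibration(name); f=192/np.tan(np.radians(c["vfov"])/2)
    if name!="wrist": T=c["cam_to_world"]
    q=T[:3,:3].T@(np.asarray(p)-T[:3,3])
    if name=="wrist":
        s=np.hypot(q[0],q[1]); return np.array([c["cx"],c["cy"]])+f*np.arctan2(s,q[2])*q[:2]/s
    return np.array([c["cx"],c["cy"]])+f*q[:2]/q[2]
def blobs(mask,amin=60):
    n,l,s,c=cv2.connectedComponentsWithStats(mask.astype(np.uint8))
    return [(c[i],s[i,4],s[i,:4],cv2.minAreaRect(np.argwhere(l==i)[:,::-1].astype(np.float32))) for i in range(1,n) if s[i,4]>=amin]
E
python3 - <<'E'
from h import *
im=cv2.imread("pics/top0.png"); hsv=cv2.cvtColor(im,cv2.COLOR_BGR2HSV)
print("base px",proj("top",[0,0,0]),"tcp",proj("top",manip.get_tcp_pos()))
for p in [(339,200),(123,240),(210,200),(185,235),(263,202)]: print(p,hsv[p[1],p[0]])
H,S,V=[hsv[:,:,i].astype(int) for i in range(3)]
for nm,m,z in [("tin",(S<60)&(V>130),.024),("pad",(H>100)&(H<130)&(S>120),.004),("tray",(H<14)&(S>100)&(V>70),.016),("shaker",(H>75)&(H<105)&(S>25)&(S<110)&(V>75),.05),("red",((H<6)|(H>174))&(S>170)&(V>100),.113)]:
    m=m.copy(); m[:140]&=(nm=="x"); m[330:]=False
    for c,a,b,r in blobs(m,25): print(nm,c.round(1),a,b,"ctr",onz("top",*c,z).round(4),"rect",onz("top",*r[0],z).round(4),[onz("top",*q,z).round(3)[:2].tolist() for q in cv2.boxPoints(r)] if nm in("pad","tray","shaker") else "")
E
```

```text
base px [239.01286325 412.68024004] tcp [522.15192543 312.21593911]
(339, 200) [ 70  17 134]
(123, 240) [ 13 118 106]
(210, 200) [107  41 118]
(185, 235) [98 42 92]
(263, 202) [  0 184 115]
tin [389.9 190.6] 257 [381 182  19  18] ctr [ 0.5584 -0.4238  0.024 ] rect [ 0.5587 -0.4242  0.024 ] 
tin [338.3 199.8] 268 [329 191  19  18] ctr [ 0.5377 -0.2832  0.024 ] rect [ 0.5385 -0.2825  0.024 ] 
tin [379.3 235.8] 281 [370 227  19  19] ctr [ 0.4377 -0.3854  0.024 ] rect [ 0.4373 -0.3845  0.024 ] 
tin [260. 232.] 37 [257 229   7   7] ctr [ 0.457  -0.0684  0.024 ] rect [ 0.457  -0.0684  0.024 ] 
pad [130.6 181.6] 1033 [114 164  35  36] ctr [0.6105 0.2928 0.004 ] rect [0.6108 0.2933 0.004 ] [[0.66, 0.346], [0.661, 0.247], [0.562, 0.241], [0.561, 0.339]]
tray [262.  200.5] 50 [259 197   7   8] ctr [ 0.5433 -0.0766  0.016 ] rect [ 0.5433 -0.0767  0.016 ] [[0.553, -0.069], [0.553, -0.085], [0.533, -0.085], [0.534, -0.068]]
tray [121.8 248.4] 2080 [ 92 221  61  58] ctr [0.424  0.3082 0.016 ] rect [0.4217 0.3083 0.016 ] [[0.352, 0.389], [0.504, 0.389], [0.493, 0.226], [0.342, 0.229]]
shaker [506.8
[... 226 characters left out ...]
5  ] rect [0.5036 0.0173 0.05  ] [[0.441, 0.157], [0.593, 0.149], [0.567, -0.125], [0.418, -0.11]]
shaker [337. 203.] 53 [329 192  19  18] ctr [ 0.5259 -0.2735  0.05  ] rect [ 0.5292 -0.2748  0.05  ] [[0.528, -0.245], [0.557, -0.265], [0.53, -0.305], [0.501, -0.285]]
shaker [212.3 213.3] 63 [204 203  13  23] ctr [0.5087 0.0563 0.05  ] rect [0.5045 0.0584 0.05  ] [[0.479, 0.079], [0.538, 0.061], [0.53, 0.038], [0.472, 0.056]]
shaker [316.3 280.8] 135 [308 272  18  19] ctr [ 0.3279 -0.208   0.05  ] rect [ 0.3272 -0.2086  0.05  ] [[0.319, -0.184], [0.352, -0.207], [0.336, -0.233], [0.302, -0.21]]
red [261.7 200.4] 29 [259 198   6   6] ctr [ 0.5307 -0.0748  0.113 ] rect [ 0.5305 -0.0743  0.113 ]
```

```bash
cat >> h.py <<'E'
def q(a): return [0,np.cos(a/2),np.sin(a/2),0]
def look(name,tag,x,y,z,a):
    manip.move_pose([x,y,z],q(a)); manip.wait(.2); T=wristT()
    im=manip.read_camera("wrist"); cv2.imwrite(f"pics/{tag}.png",im[:,:,::-1]); np.save(f"pics/{tag}.npy",T)
E
python3 - <<'E'
from h import *
for z in(.3,.12):
  for x,y in((.5,.02),(.56,-.42),(.44,-.385),(.61,.293),(.424,.308)): 
    print(z,x,y,[ (a,np.round(j,2)[[0,5]].tolist() if j is not None else None) for a in (-.09,-.09+np.pi,-.09+np.pi/2,-.09-np.pi/2) for j in [manip.inverse_kinematics([x,y,z],q(a))]])
look("wrist","w0",.53,.02,.33,-.09)
look("wrist","w1",.50,-.36,.33,-.09)
print(manip.get_clock())
E
```

```text
0.3 0.5 0.02 [(-0.09, [-0.02, 1.64]), (3.0515926535897933, [-0.02, -1.5]), (1.4807963267948965, [-0.02, 0.07]), (-1.6607963267948966, None)]
0.3 0.56 -0.42 [(-0.09, [-0.69, 0.97]), (3.0515926535897933, [-0.69, -2.17]), (1.4807963267948965, [-0.69, -0.6]), (-1.6607963267948966, [-0.69, 2.54])]
0.3 0.44 -0.385 [(-0.09, [-0.77, 0.89]), (3.0515926535897933, [-0.77, -2.25]), (1.4807963267948965, [-0.77, -0.68]), (-1.6607963267948966, [-0.77, 2.46])]
0.3 0.61 0.293 [(-0.09, [0.4, 2.06]), (3.0515926535897933, [0.4, -1.08]), (1.4807963267948965, [0.4, 0.49]), (-1.6607963267948966, [0.4, -2.65])]
0.3 0.424 0.308 [(-0.09, [0.57, 2.23]), (3.0515926535897933, [0.57, -0.91]), (1.4807963267948965, [0.57, 0.66]), (-1.6607963267948966, [0.57, -2.48])]
0.12 0.5 0.02 [(-0.09, [-0.02, 1.64]), (3.0515926535897933, [-0.02, -1.5]), (1.4807963267948965, [-0.02, 0.07]), (-1.6607963267948966, None)]
0.12 0.56 -0.42 [(-0.09, [-0.69, 0.97]), (3.0515926535897933, [-0.69, -2.17]), (1.4807963267948965, [-0.69, -0.6]), (-1.6607963267948966, [-0.69, 2.54])]
0.12 0.44 -0.385 [(-0.09, [-0.77, 0.89]), (3.0515926535897933, [-0.77, -2.25]), (1.4807963267948965, [-0.77, -0.68]), (-1.6607963267948966, [-0.77, 2.46])]
0.12 0.61 0.293 [(-0.09, [0.4, 2.06]), (3.0515926535897933, [0.4, -1.08]), (1.4807963267948965, [0.4, 0.49]), (-1.6607963267948966, [0.4, -2.65])]
0.12 0.424 0.308 [(-0.09, [0.57, 2.23]), (3.0515926535897933, [0.57, -0.91]), (1.4807963267948965, [0.57, 0.66]), (-1.6607963267948966, [0.57, -2.48])]
4.4
```

View pics/w0.png

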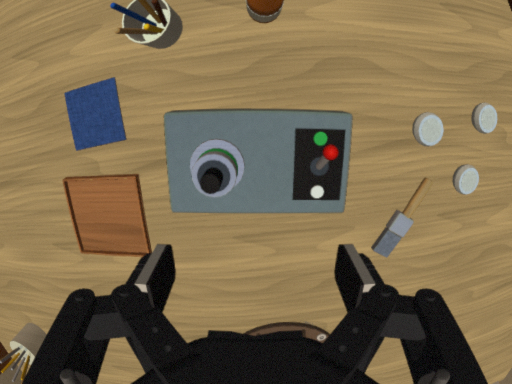

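View pics/w1.png

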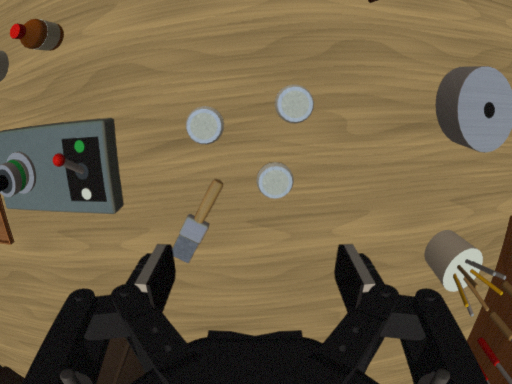

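w0 shows the knob top at about (210,180), green dot (320,139), white dot (318,192), red ball (331,153), pad (96,113) and tray (107,215). w1 shows exactly three tins, at (205,126), (295,104) and (275,181), with the brush at (200,220).

Run:
```python
from h import *
def go(tag,rules):
    T=np.load(f"pics/{tag}.npy"); hsv=cv2.cvtColor(cv2.imread(f"pics/{tag}.png"),cv2.COLOR_BGR2HSV)
    H,S,V=[hsv[:,:,i].astype(int) for i in range(3)]
    for nm,f,z,(x0,y0,x1,y1) in rules:
        m=np.zeros_like(H,bool); m[y0:y1,x0:x1]=f(H,S,V)[y0:y1,x0:x1]
        bs=blobs(m,60)
        if not bs: print(nm,"none",hsv[(y0+y1)//2,(x0+x1)//2]); continue
        c,a,b,r=max(bs,key=lambda t:t[1])
        print(tag,nm,c.round(1),a,b,onz("wrist",*c,z,T).round(4), [onz("wrist",*p,z,T).round(3)[:2].tolist() for p in cv2.boxPoints(r)] if nm in("shaker","pad","tray") else "")
tin=lambda H,S,V:(S<45)&(V>125)
red=lambda H,S,V:((H<6)|(H>174))&(S>170)&(V>90)
grn=lambda H,S,V:(H>45)&(H<80)&(S>110)
wh=lambda H,S,V:(S<40)&(V>150)
blk=lambda H,S,V:(V<45)
shk=lambda H,S,V:(H>75)&(H<105)&(S>25)&(S<110)&(V>75)
go("w0",[("red",red,.1134,(300,125,360,180)),("green",grn,.051,(300,125,360,180)),("white",wh,.051,(300,170,340,205)),("knob",blk,.138,(190,160,240,200)),
("shaker",shk,.05,(150,95,365,225)),("pad",lambda H,S,V:(H>100)&(H<130)&(S>120),.004,(50,65,140,160)),("tray",lambda H,S,V:(H<14)&(S>100),.016,(50,165,160,265)),
("tinA",tin,.022,(405,105,450,155)),("tinB",tin,.022,(465,95,505,140)),("tinC",tin,.022,(445,160,490,200))])
go("w1",[("tinA",tin,.022,(180,100,230,150)),("tinB",tin,.022,(270,80,320,130)),("tinC",tin,.022,(250,155,300,205)),("red",red,.1134,(45,145,75,175)),("white",wh,.051,(75,180,100,205)),("green",grn,.051,(65,130,100,160))])
```

```text
w0 red [330.2 152. ] 181 [323 145  16  15] [ 0.5293 -0.076   0.1134] 
w0 green [320. 138.] 180 [313 131  15  15] [ 0.5367 -0.0765  0.051 ] 
w0 white [316.8 191.4] 124 [311 186  13  12] [ 0.4546 -0.0693  0.051 ] 
w0 knob [211.5 179.7] 444 [200 167  23  26] [0.5135 0.0725 0.138 ] 
w0 shaker [247.8 159.2] 11571 [165 112 186 100] [0.5135 0.031  0.05  ] [[0.442, 0.171], [0.596, 0.144], [0.573, -0.124], [0.416, -0.124]]
w0 pad [ 94.8 114.4] 3012 [66 79 59 71] [0.6111 0.2892 0.004 ] [[0.671, 0.35], [0.666, 0.242], [0.559, 0.236], [0.556, 0.344]]
w0 tray [107.4 214. ] 4085 [ 63 174  88  83] [0.4306 0.3    0.016 ] [[0.509, 0.383], [0.515, 0.221], [0.342, 0.232], [0.312, 0.418]]
w0 tinA [429.  128.6] 724 [415 113  29  33] [ 0.5391 -0.2811  0.022 ] 
w0 tinB [486.  117.2] 507 [475 103  23  30] [ 0.5603 -0.4217  0.022 ] 
w0 tinC [466.9 179.1] 519 [455 165  24  30] [ 0.4401 -0.3828  0.022 ] 
w1 tinA [203.2 124.9] 999 [186 107  35  36] [ 0.5378 -0.2833  0.022 ] 
w1 tinB [294.2 103.1] 1053 [276  85  37  37] [ 0.5587 -0.4242  0.022 ] 
w1 tinC [274.4 180.6] 971 [257 163  36  36] [ 0.4389 -0.3854  0.022 ] 
w1 red [ 57.2 159.6] 91 [ 53 154   9  12] [ 0.5293 -0.073   0.1134] 
w1 white [ 86.  193.5] 76 [ 82 189   9  10] [ 0.4543 -0.0677  0.051 ] 
w1 green [ 78.9 145.9] 124 [ 73 139  12  14] [ 0.5363 -0.0753  0.051 ]
```

```bash
cat >> h.py <<'E'
YAW=-.089; RS=np.array([[np.cos(YAW),-np.sin(YAW)],[np.sin(YAW),np.cos(YAW)]])
PIV=np.array([.4955,-.0722]); PLATE=PIV+RS@[0,.15]
def sh(x,y): return PIV+RS@[x,y]
def flip(s): # s=-1: off (push towards -x), +1: on
    manip.gripper_to(0,40)
    manip.move_pose([*sh(-s*.075,0),.22],q(YAW))
    manip.move_l([*sh(-s*.075,0),.102])
    for x in np.arange(-.065,.0031,.004)*s:
        manip.move_l([*sh(x,0),.102],vel=.05)
        F=manip.get_contact_force()
        if np.hypot(F[0],F[1])>20: print("F",x,F)
    manip.move_l([*sh(-s*.02,0),.102]); manip.move_l([*sh(-s*.02,0),.22])
E
python3 - <<'E'
from h import *
flip(-1)
look("wrist","w2",.49,.07,.25,YAW)
print(manip.get_clock())
E
```

```text
14.0167
```

View pics/w2.png

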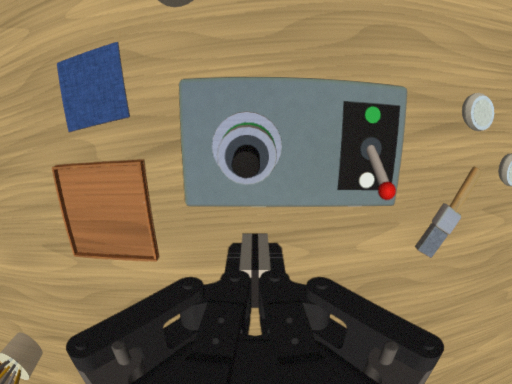

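The toggle is now off: the red ball is at (387,190), by the white dot. The plate spans x 213–281 with its top edge at y 113, and the knob top is near (246,161).

Run:
```python
from h import *
from scipy.optimize import least_squares as ls
T=np.load("pics/w2.npy"); im=cv2.imread("pics/w2.png"); hsv=cv2.cvtColor(im,cv2.COLOR_BGR2HSV)
print("rows x=247",[(y,*hsv[y,247]) for y in range(106,190,4)])
print("cols y=145",[(x,*hsv[145,x]) for x in list(range(206,226,2))+list(range(268,290,2))])
g=hsv[:,:,2].astype(int); S=hsv[:,:,1].astype(int)
# edge of plate: scan inward along rays from approximate centre px
pts=[]
for t in np.radians(range(150,391,10)):
    if True:
        for r in range(48,24,-1):
            u,v=247+r*np.cos(t),148+r*np.sin(t)
            H,s,V=hsv[int(round(v)),int(round(u))]
            if H>108 and V>120: pts.append(onz("wrist",u,v,.06,T)[:2]);break
pts=np.array(pts); s=ls(lambda p:np.hypot(*(pts-p[:2]).T)-p[2],[.51,.077,.04],loss="soft_l1",f_scale=.001)
print(len(pts),"plate",s.x,"pred",PLATE, np.abs(s.fun).max())
m=np.zeros(g.shape,bool); m[140:185,220:272]=(g<26)[140:185,220:272]
for c,a,b,r in blobs(m,100): print("knob",c,a,b,onz("wrist",*c,.138,T))
```

```text
rows x=247 [(106, np.uint8(95), np.uint8(39), np.uint8(125)), (110, np.uint8(97), np.uint8(34), np.uint8(127)), (114, np.uint8(112), np.uint8(37), np.uint8(184)), (118, np.uint8(112), np.uint8(40), np.uint8(185)), (122, np.uint8(78), np.uint8(59), np.uint8(138)), (126, np.uint8(10), np.uint8(22), np.uint8(105)), (130, np.uint8(113), np.uint8(40), np.uint8(183)), (134, np.uint8(110), np.uint8(38), np.uint8(166)), (138, np.uint8(103), np.uint8(53), np.uint8(77)), (142, np.uint8(103), np.uint8(41), np.uint8(75)), (146, np.uint8(171), np.uint8(162), np.uint8(11)), (150, np.uint8(38), np.uint8(73), np.uint8(14)), (154, np.uint8(24), np.uint8(35), np.uint8(36)), (158, np.uint8(5), np.uint8(48), np.uint8(32)), (162, np.uint8(15), np.uint8(42), np.uint8(36)), (166, np.uint8(17), np.uint8(54), np.uint8(33)), (170, np.uint8(0), np.uint8(15), np.uint8(34)), (174, np.uint8(0), np.uint8(15), np.uint8(33)), (178, np.uint8(109), np.uint8(34), np.uint8(143)), (182, np.uint8(111), np.uint8(33), np.uint8(178)), (186, np.uint8(92), np.uint8(31), np.uint8(124))]
cols y=145 [(206, np.uint8(96), np.uint8(
[... 518 characters left out ...]
nt8(178)), (270, np.uint8(112), np.uint8(32), np.uint8(174)), (272, np.uint8(109), np.uint8(32), np.uint8(173)), (274, np.uint8(75), np.uint8(18), np.uint8(111)), (276, np.uint8(110), np.uint8(34), np.uint8(175)), (278, np.uint8(108), np.uint8(33), np.uint8(179)), (280, np.uint8(111), np.uint8(29), np.uint8(174)), (282, np.uint8(97), np.uint8(36), np.uint8(129)), (284, np.uint8(94), np.uint8(36), np.uint8(122)), (286, np.uint8(98), np.uint8(36), np.uint8(127)), (288, np.uint8(96), np.uint8(31), np.uint8(124))]
25 plate [0.51088964 0.07675836 0.03840846] pred [0.50883238 0.07720632] 0.0014792158271023786
knob [247.46478873 150.17605634] 142 [234 145  25  16] [0.52133772 0.07262262 0.138     ]
```

```bash
cat >> h.py <<'E'
PLATE=np.array([.510,.077]); PAD=np.array([.612,.292]); TRAY=np.array([.427,.305])
def down(xy,z,zmin,fmax=6,step=.001,vel=.03):
    "lower to z fast, then creep to zmin until vertical push exceeds fmax over the free value; returns z reached"
    manip.move_l([*xy,z],vel=.12); manip.wait(.2); f0=manip.get_contact_force()[2]
    while z>zmin:
        z-=step; manip.move_l([*xy,z],vel=vel)
        if manip.get_contact_force()[2]-f0>fmax: break
    return z,manip.get_contact_force()[2]-f0
def st(t): print(t,"w",round(manip.get_grip_width(),4),"ff",np.round(manip.get_finger_force(),1),"F",np.round(manip.get_contact_force(),1),"tcp",np.round(manip.get_tcp_pos(),4),"t",round(manip.get_clock(),1))
E
python3 - <<'E'
from h import *
manip.gripper_to(.06,60)
manip.move_pose([*PLATE,.2],q(YAW)); manip.move_l([*PLATE,.110],vel=.1)
manip.gripper_to(.0,60); st("gripped")
manip.move_l([*PLATE,.19],vel=.1); st("lifted")
manip.move_l([*PAD,.19],vel=.2); st("over pad")
print(down(PAD,.045,.026)); st("down")
manip.gripper_to(.055); manip.move_l([*PAD,.16])
look("wrist","w3",.48,.07,.25,YAW); st("")
E
```

```text
gripped w 0.0245 ff 58.7 F [-1.4  0.2  6.4] tcp [0.5103 0.077  0.1104] t 16.4
lifted w 0.0246 ff 59.0 F [-0.5 -0.1 -3.7] tcp [0.5096 0.0769 0.1894] t 17.4
over pad w 0.0244 ff 59.9 F [-0.5  0.2 -3.8] tcp [0.6116 0.2913 0.1899] t 18.7
(0.029999999999999985, np.float64(7.47190704842887))
down w 0.0244 ff 61.0 F [-2.6 -1.4  4.4] tcp [0.6122 0.292  0.0306] t 24.0
 w 0.0552 ff 0.0 F [ 0.9  0.6 -0.4] tcp [0.4803 0.0706 0.2495] t 26.7
```

View pics/w3.png

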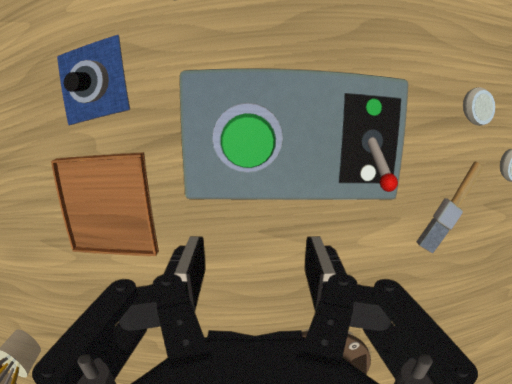

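The weight stands upright on the pad (knob at (78,82)). The green lid is at (247,140) on the plate, and the toggle is still off.

```bash
cat >> h.py <<'E'
def circ(hsv,T,cu,cv,r0,r1,test,z):
    from scipy.optimize import least_squares as ls
    pts=[]
    for t in np.radians(np.arange(0,360,6)):
        for r in np.arange(r1,r0,-.5):
            u,v=cu+r*np.cos(t),cv+r*np.sin(t)
            if test(*hsv[int(round(v)),int(round(u))].astype(int)): pts.append(onz("wrist",u,v,z,T)[:2]);break
    pts=np.array(pts); s=ls(lambda p:np.hypot(*(pts-p[:2]).T)-p[2],[*pts.mean(0),.03],loss="soft_l1",f_scale=.001)
    return s.x.round(4),len(pts),np.abs(s.fun).max().round(4)
E
python3 - <<'E'
from h import *
T=np.load("pics/w3.npy"); hsv=cv2.cvtColor(cv2.imread("pics/w3.png"),cv2.COLOR_BGR2HSV)
print("lid",circ(hsv,T,247,140,10,40,lambda H,S,V:45<H<80 and S>110,.084))
print("plate",circ(hsv,T,247,138,25,48,lambda H,S,V:H>106 and V>140,.06))
manip.gripper_to(.072,40)
manip.move_pose([*PLATE,.16],q(YAW))
z,f=down(PLATE,.075,.050,fmax=4); print(z,f); st("touch?")
E
```

```text
lid (array([0.5109, 0.0754, 0.0285]), 60, np.float64(0.0007))
plate (array([0.5102, 0.0769, 0.0391]), 60, np.float64(0.0012))
0.050999999999999976 15.603710151362712
touch? w 0.0718 ff 7.9 F [-4.1  0.4 15.8] tcp [0.5101 0.077  0.0516] t 34.6
```

Run:
```python
from h import *
PL=np.array([.5105,.0765])
manip.move_l([*PL,.0565],vel=.05)
manip.gripper_to(0,50); st("grip")
manip.move_l([*PL,.14],vel=.1); st("lift")
manip.move_l([*TRAY,.14],vel=.2); st("over")
print(down(TRAY,.015,-.002,fmax=4)); st("down")
manip.gripper_to(.075); st("open"); manip.move_l([*TRAY,.15])
look("wrist","w4",.46,.12,.27,YAW); st("")
```

```text
grip w 0.0576 ff 49.8 F [-3.5 -0.5 16.7] tcp [0.5106 0.0766 0.0569] t 35.1
lift w 0.0574 ff 53.4 F [-0.3  0.5 -1. ] tcp [0.5101 0.0765 0.1395] t 36.1
over w 0.0574 ff 53.4 F [ 0.8 -0.5 -1.4] tcp [0.4271 0.3043 0.1399] t 37.5
(-6.938893903907228e-18, np.float64(25.10084040077836))
down w 0.0574 ff 55.7 F [-3.3 -2.9 24.7] tcp [0.4271 0.3051 0.0009] t 42.6
open w 0.075 ff 0.0 F [-0.2  0.7 -0.4] tcp [ 4.27e-01  3.05e-01 -1.00e-04] t 42.9
 w 0.0748 ff 0.0 F [-0.2 -0.5  0. ] tcp [0.4596 0.1208 0.2692] t 45.2
```

View pics/w4.png

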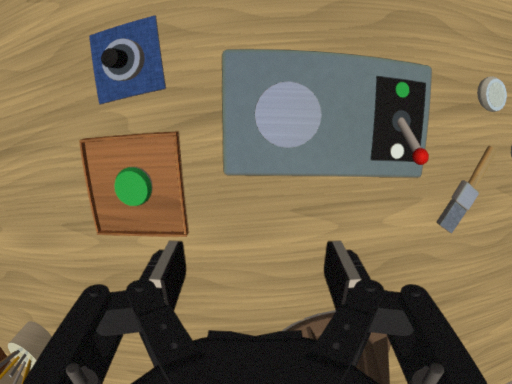

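The green tin lies flat in the middle of the tray at (132,187). The plate is bare, centred at (288,114). Next I re-measure the plain tins, since one may have been knocked aside.

```bash
cat >> h.py <<'E'
def tins(tag,x=.50,y=-.36,z=.28):
    look("wrist",tag,x,y,z,YAW); T=np.load(f"pics/{tag}.npy"); hsv=cv2.cvtColor(cv2.imread(f"pics/{tag}.png"),cv2.COLOR_BGR2HSV)
    m=(hsv[:,:,1]<45)&(hsv[:,:,2]>125); m[240:]=False
    m=cv2.morphologyEx(m.astype(np.uint8),cv2.MORPH_OPEN,np.ones((3,3)))
    out=[]
    for c,a,b,r in blobs(m,400):
        p=onz("wrist",*c,.022,T)[:2]
        if 500<a<2500 and .8<b[2]/b[3]<1.25 and not(abs(p[1])<.2): out.append(p); print("tin",c.round(0),a,b[2:4],p.round(4))
    return out
E
python3 - <<'E'
from h import *
T=np.load("pics/w4.npy"); hsv=cv2.cvtColor(cv2.imread("pics/w4.png"),cv2.COLOR_BGR2HSV)
print("plate",circ(hsv,T,288,114,22,44,lambda H,S,V:H>106 and V>140,.06))
print("green",circ(hsv,T,132,187,8,28,lambda H,S,V:45<H<80 and S>110,.028))
tins("w5")
st("")
E
```

```text
plate (array([0.5101, 0.077 , 0.0391]), 60, np.float64(0.001))
green (array([0.4281, 0.3017, 0.0293]), 60, np.float64(0.0024))
tin [299. 105.] 1320 [41 41] [ 0.5588 -0.424 ]
tin [197. 129.] 1240 [39 40] [ 0.5376 -0.2834]
tin [277. 191.] 1180 [38 39] [ 0.4391 -0.3854]
 w 0.0747 ff 0.0 F [-0.1  0.6 -0.3] tcp [ 0.5004 -0.3593  0.2801] t 47.2
```

```bash
cat >> h.py <<'E'
def pick(p):
    manip.gripper_to(.075,50)
    manip.move_pose([*p,.12],q(YAW)); manip.move_l([*p,.03],vel=.12); manip.move_l([*p,-.003],vel=.05)
    manip.gripper_to(0,50); st("grip"); manip.move_l([*p,.16],vel=.12); manip.wait(.2); st("lift")
    return manip.get_grip_width()>.05
def place(k,c=np.array([.5102,.077])):
    zb=.06+k*.024-.003
    manip.move_pose([*c,zb+.06],q(YAW)); manip.wait(.2); st("carried")
    if manip.get_grip_width()<.05: return False
    print("touch",down(c,zb+.008,zb-.006,fmax=3),"exp",round(zb,4)); st("placed")
    manip.gripper_to(.072); manip.move_l([*c,zb+.08],vel=.12); return True
def stackview(tag,k):
    look("wrist",tag,.50,.07,.33,YAW); T=np.load(f"pics/{tag}.npy"); hsv=cv2.cvtColor(cv2.imread(f"pics/{tag}.png"),cv2.COLOR_BGR2HSV)
    z=.06+.024*k; u,v=proj("wrist",[.5102,.077,z],T); m=np.zeros(hsv.shape[:2],np.uint8)
    cv2.circle(m,(int(u),int(v)),24,1,-1); m&=((hsv[:,:,0]<106)&(hsv[:,:,1]<45)&(hsv[:,:,2]>125)).astype(np.uint8)
    for c,a,b,r in blobs(m,200): print("stack top",k,c.round(0),a,b[2:4],onz("wrist",*c,z,T).round(4))
E
python3 - <<'E'
from h import *
p=np.array([.5376,-.2834])
if pick(p) and place(0): stackview("w6",1)
tins("w7"); st("")
E
```

```text
grip w 0.0577 ff 51.0 F [-2.9  0.5 10.7] tcp [ 0.5378 -0.2836 -0.0021] t 50.2
lift w 0.0573 ff 53.5 F [-0.1 -0.1 -1.5] tcp [ 0.5374 -0.2833  0.1595] t 52.0
carried w 0.0574 ff 53.5 F [-0.3 -0.6 -1. ] tcp [0.5106 0.0762 0.117 ] t 53.5
touch (0.056999999999999995, np.float64(22.36127419501973)) exp 0.057
placed w 0.0574 ff 55.4 F [-4.5 -0.4 21.6] tcp [0.5103 0.077  0.0579] t 56.3
stack top 1 [248. 144.] 1273 [43 44] [0.5115 0.0771 0.084 ]
tin [310. 142.] 1278 [40 41] [ 0.5073 -0.4363]
tin [276. 191.] 1186 [39 39] [ 0.439  -0.3852]
 w 0.0721 ff 0.0 F [ 0.3 -0.5 -0.1] tcp [ 0.5004 -0.3593  0.2802] t 60.3
```

View pics/w6.png

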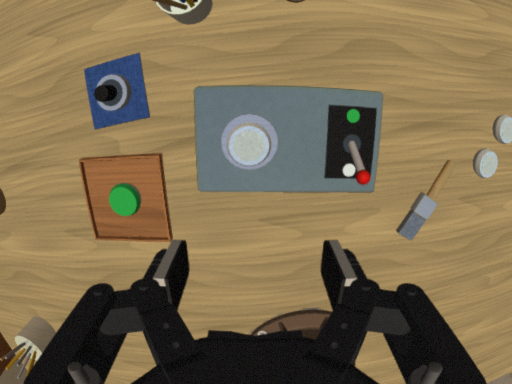

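The first tin is centred on the plate at (249,144). The second view shows that one bench tin was knocked to (0.507,-0.436), so I pick it at its new position.

Run:
```python
from h import *
if pick(np.array([.5073,-.4363])) and place(1): stackview("w8",2)
t=tins("w9"); st("")
if len(t)==1 and pick(t[0]) and place(2): stackview("w10",3)
st("")
```

```text
grip w 0.0574 ff 51.8 F [-2.8  1.5  9.5] tcp [ 0.5075 -0.4365 -0.002 ] t 63.3
lift w 0.0576 ff 53.4 F [-0.6  0.6 -1.3] tcp [ 0.5071 -0.4361  0.1595] t 65.0
carried w 0.0571 ff 53.4 F [ 0.4  0.1 -1.2] tcp [0.5105 0.0764 0.141 ] t 67.0
touch (0.08099999999999999, np.float64(21.274479285929665)) exp 0.081
placed w 0.0574 ff 55.3 F [-4.7 -0.3 21.1] tcp [0.5104 0.077  0.0819] t 69.8
stack top 2 [248. 148.] 1500 [46 48] [0.5112 0.0774 0.108 ]
tin [277. 191.] 1181 [38 39] [ 0.4391 -0.3854]
 w 0.0721 ff 0.0 F [-0.3  0.1  0.1] tcp [ 0.5004 -0.3593  0.2802] t 73.8
grip w 0.0576 ff 50.8 F [-1.4  1.8 11.3] tcp [ 0.4393 -0.3856 -0.0021] t 76.7
lift w 0.0575 ff 53.4 F [ 0.5 -0.1 -0.8] tcp [ 0.4389 -0.3853  0.1595] t 78.4
carried w 0.0575 ff 53.4 F [-0.3  1.2 -0.9] tcp [0.5104 0.0763 0.165 ] t 80.3
touch (0.10499999999999998, np.float64(21.549303393737286)) exp 0.105
placed w 0.0576 ff 55.1 F [-5.2 -0.3 19.8] tcp [0.5104 0.0771 0.1059] t 83.1
stack top 3 [247. 152.] 1597 [48 49] [0.5105 0.0777 0.132 ]
 w 0.0719 ff 0.0 F [ 0.7 -0.4  0.3] tcp [0.4996 0.07   0.3288] t 85.1
```

```bash
ls pics
```

```text
side0.png
top0.png
w0.npy
w0.png
w1.npy
w1.png
w10.npy
w10.png
w2.npy
w2.png
w3.npy
w3.png
w4.npy
w4.png
w5.npy
w5.png
w6.npy
w6.png
w7.npy
w7.png
w8.npy
w8.png
w9.npy
w9.png
```

Run:
```python
from h import *
C=np.array([.5105,.0775]); C=np.array([.5095,.0775])
manip.gripper_to(.055,70); manip.move_pose([*PAD,.16],q(YAW)); manip.move_l([*PAD,.0305],vel=.08)
manip.gripper_to(0,70); st("grip"); manip.move_l([*PAD,.1],vel=.1); manip.wait(.3); st("lift")
manip.move_l([*PAD,.24],vel=.15); manip.move_l([*C,.24],vel=.15); manip.wait(.3); st("over")
if .02<manip.get_grip_width()<.03:
    z,f=down(C,.168,.152,fmax=5); print("touch",z,f,"exp .158"); st("placed")
    if abs(z-.158)<.004:
        manip.gripper_to(.05); st("released"); manip.move_l([*C,.24],vel=.1)
        look("wrist","w11",.48,.07,.34,YAW); st("")
im=manip.read_camera("side"); cv2.imwrite("pics/s1.png",cv2.resize(im[150:300,150:350,::-1],None,fx=4,fy=4))
```

```text
grip w 0.0244 ff 68.4 F [-1.1 -0.6  5.9] tcp [0.6121 0.292  0.031 ] t 88.7
lift w 0.0242 ff 68.8 F [-0.1 -0.2 -3.7] tcp [0.6118 0.2919 0.0995] t 89.9
over w 0.0239 ff 68.8 F [ 0.1 -0.6 -2.9] tcp [0.5096 0.0777 0.2399] t 93.0
touch 0.158 19.92238658147121 exp .158
placed w 0.024 ff 71.0 F [-4.3 -0.7 16.2] tcp [0.5099 0.0776 0.1589] t 96.4
released w 0.0502 ff 0.0 F [-0.5  0.8  1. ] tcp [0.5095 0.0775 0.1579] t 96.8
 w 0.0497 ff 0.0 F [-0.   0.5 -0.7] tcp [0.4797 0.07   0.3387] t 98.5
```

View pics/s1.png

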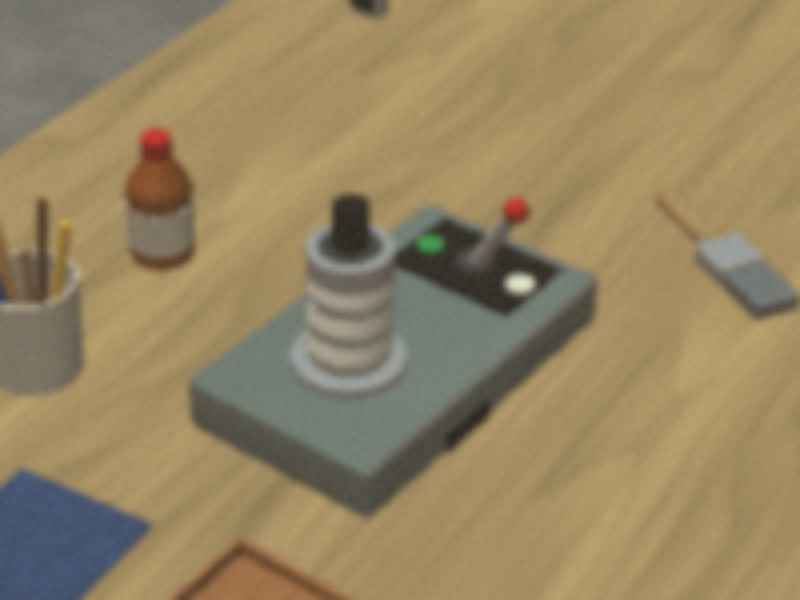

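The side view shows a straight stack of three tins with the weight on top, and the toggle still off. Next I flip it on, approaching from the side away from the stack.

Run:
```python
from h import *
manip.move_l([*sh(-.075,0),.34],vel=.15)
flip(1)
manip.move_l([*sh(-.02,0),.34]); look("wrist","w12",.48,-.02,.36,YAW); st("")
im=manip.read_camera("side"); cv2.imwrite("pics/s2.png",cv2.resize(im[150:375,120:360,::-1],None,fx=2.5,fy=2.5))
```

```text
w -0.0 ff 0.0 F [ 0.3 -0.2  0.1] tcp [ 0.4797 -0.0206  0.3593] t 109.1
```

View pics/w12.png

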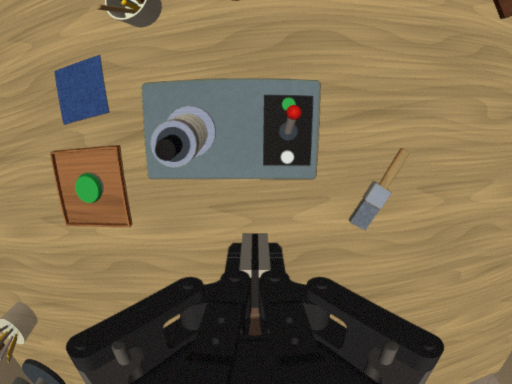

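View pics/s2.png

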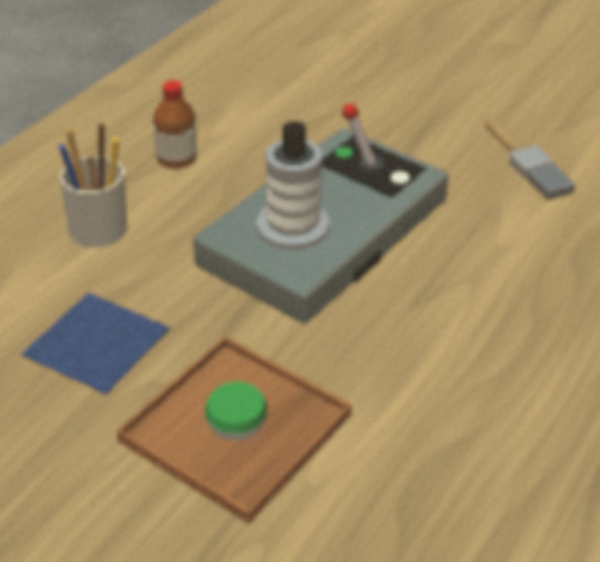

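The toggle is on: the ball is at (294,112), by the green dot. The stack is straight, the green tin lies flat in the tray and the bystanders have not moved, so I hand the job in.

```bash
python3 -c "
from cell import manip
print(manip.finish_job())"
```

```text
the job is handed in; nothing more can be done
None
```

I handed the job in, and the last images show every step done: the switch is back on, the three plain tins and the weight stand centred on the plate, the green tin lies flat in the tray, and the cup, bottle and brush are where they were; the judge's verdict was not returned.

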